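Sort the laboratory fit-out fittings into the parts bins

TASK

Sort the five loose fittings on the bench (two bar handles, two levelling feet and one socket insert) into the three blue bins: each bin already holds one piece of the kind it is for. Everything goes down on the bin's floor, nothing stacked: the handles lying flat across the bin, parallel to the one already in it, the feet standing upright on their pads, the socket insert face up. Do not tip over or shove aside the small glue bottle that stands among them.

Things in the scene. Friction and masses are not known exactly. Their poses are not given: they have to be found in the camera images.
- bin_handles: Blue open parts bin, fixed; 190 long (x), 140 wide (y), walls and floor 4 thick (inner floor z = 4). Origin: centre of underside. +x: its back, away from the robot, yaw within 0.1 rad. Bins are alike, in any order side by side. This one holds a bar handle lying across its back part: bar along y at x = +55, legs to the back; the rest is free.
- bin_feet: Blue open parts bin, fixed; 190 long (x), 140 wide (y), walls and floor 4 thick (inner floor z = 4). Side walls 60 high, sloping to 28 over the front 60. Origin: centre of underside. +x: its back, away from the robot, yaw within 0.1 rad. Bins are alike, in any order side by side. This one holds a levelling foot standing at x = +55, y = 0.
- bin_sockets: Blue open parts bin, fixed; 190 long (x), 140 wide (y), walls and floor 4 thick (inner floor z = 4). Back wall 60 high, front lip 28. Origin: centre of underside. +x: its back, away from the robot, yaw within 0.1 rad. Bins are alike, in any order side by side. This one holds a socket insert, face up, at x = +55, y = 0.
- handle_a: Steel cabinet bar handle (a square U) lying on its side: bar 112 long (x), 12 wide (y), 14 high (z); two legs, 12 by 14, at x = +-50, reach 30 from the bar's centre line to its own +y. Origin: middle of the bar at half its thickness, 7 above the bench. Take it by the middle of the bar. 80 g. Both handles are alike.
- handle_b: Steel cabinet bar handle (a square U) lying on its side: bar 112 long (x), 12 wide (y), 14 high (z); two legs, 12 by 14, at x = +-50, reach 30 from the bar's centre line to its own +y. Origin: middle of the bar at half its thickness, 7 above the bench. Take it by the middle of the bar. 80 g. Both handles are alike.
- foot_a: Cabinet levelling foot, 72 high, standing on its pad: black pad 50 across, 9 high; hub narrowing to 26 across at 22; steel nut 22 across, 22 to 30 high; upright steel threaded stem 12 across, 30 to 72 high. Origin: centre of the pad's underside; z up the stem. 90 g. Both feet are alike.
- foot_b: Cabinet levelling foot, 72 high, standing on its pad: black pad 50 across, 9 high; hub narrowing to 26 across at 22; steel nut 22 across, 22 to 30 high; upright steel threaded stem 12 across, 30 to 72 high. Origin: centre of the pad's underside; z up the stem. 90 g. Both feet are alike.
- socket_insert: White electrical socket insert, face up: grey body 40 by 40 by 28 high under a white square face 45 by 45, from 28 to 40 high, with a round two-pin socket on top. Origin: centre of the underside; x and y along its sides, z up to the face. 60 g.
- glue_bottle: Closed white glue bottle, grey cap, 42 across, 115 high, standing among the fittings; not to be sorted. Origin: centre of underside, z up. A black tape roll (68 across, 19 high) and a grey tape measure (62 by 34, 56 high), not listed, are among the fittings too; centres on the bench are at least 100 apart. All sizes in mm.
There are look-alikes about, which are no part of the job. Leave any orange or turquoise look-alike of the handle_b alone. What is shaped like the foot_b but purple is not meant.

How it is judged (in metres and radians):
At the end, for the whole second after the job is handed in: Both handles on the handle bin's floor, flat within 0.15 rad, along its width within 0.35 rad; both feet in the foot bin and the socket insert face up in the socket bin, undersides within 6 mm of the floor, upright within 0.15 rad; all at rest, glue bottle upright (x of handle_a in the frame of bin_handles between -0.088 and 0.088 m and y of handle_a in the frame of bin_handles between -0.066 and 0.066 m and z of handle_a in the frame of bin_handles between 0.006 and 0.018 m and linear speed of each of handle_a, handle_b, foot_a, foot_b, socket_insert below 0.02 m/s and angular speed of each of handle_a, handle_b, foot_a, foot_b, socket_insert below 0.3 rad/s and angle between the x axis of each of handle_a, handle_b and the y axis of bin_handles, either way round below 0.35 rad and angle between the z axis of each of handle_a, handle_b and the z axis of bin_handles, either way round below 0.15 rad and x of handle_b in the frame of bin_handles between -0.088 and 0.088 m and y of handle_b in the frame of bin_handles between -0.066 and 0.066 m and z of handle_b in the frame of bin_handles between 0.006 and 0.018 m and x of foot_a in the frame of bin_feet between -0.088 and 0.088 m and y of foot_a in the frame of bin_feet between -0.066 and 0.066 m and z of foot_a in the frame of bin_feet between 0 and 0.01 m and angle between each of foot_a, foot_b, socket_insert, glue_bottle's own z axis and vertical below 0.15 rad and x of foot_b in the frame of bin_feet between -0.088 and 0.088 m and y of foot_b in the frame of bin_feet between -0.066 and 0.066 m and z of foot_b in the frame of bin_feet between 0 and 0.01 m and x of socket_insert in the frame of bin_sockets between -0.088 and 0.088 m and y of socket_insert in the frame of bin_sockets between -0.066 and 0.066 m and z of socket_insert in the frame of bin_sockets between 0 and 0.01 m); the robot touches nothing.
It fails at once if the glue bottle is tipped (over 0.35 rad) or shoved more than 40 mm (angle between glue_bottle's own z axis and vertical above 0.35 rad or distance of glue_bottle from where it was at the start of the episode above 0.04 m).
It also fails if it takes over 128 s, if anything falls off the work surface, if the arm or the gripper's body presses on something with over 40 N, if the wrist force passes 120 N, or if a joint passes its speed limit or range.

ROBOT

A 6-joint arm with a two-finger parallel gripper is mounted at the origin on the work surface. World frame = base frame: x ahead of the robot, y to its left, z up, the work surface at z = 0. Lengths are in mm, angles in rad, forces in N, time in s.
With the tool pointing down it reaches from about 400 to 825 mm from the base axis. Payload 7 kg.
Tool frame: the origin (TCP) lies at the very end of the fingers, on their centre line; the grasp point (between the pads) lies 19 mm behind it (ctrl.grasp_offset is the z of the grasp point in the tool frame, in mm); z points along the fingers, y is the line along which they close (so a half turn about z gives the same grasp; the last joint's range is limited). The gripper opens to 85 mm and grips with 20 to 120 N. Pads are 22 mm wide; open, the fingers measure 114 mm over their backs; the gripper's body (76 mm by 85 mm) begins 54 mm behind the grasp point. The pads swing forward as they close: fully open they stand 13 mm farther back than shut.
Start: joints at [1.416, 0.359, 0.012, 0, -1.224, -0.288], TCP at [289.223, 609.873, 231.302] pointing down, gripper open.
Joint ranges: [-3.07, 3.07], [-1.43, 2.12], [-1.02, 1.25], [-3.03, 1.67], [-3.05, -0], [-3.03, 3.03]. Speed limits (rad/s): [2.39, 2.39, 3.01, 3.14, 3.14, 3.14].

INTERFACE

Orientations are given as a unit quaternion [x, y, z, w].
In Python, from rig import ctrl, cams, ticket gives the robot as it stands.
- The arm moves only by the tool carry_out, never from a script. Its argument "commands" is a list of rows, each a list of 7 numbers: the shift along the tool's x, y, z in parts of the range, where 1.0 means 100 cm, then the turn, a rotation vector about the tool's x, y, z in a scale on which 1.0 is 360 degrees, then the finger opening in cm, from 0 to 8.54. A call has 1 to 8 rows; each row is the pose to reach, as a shift and turn from the pose commanded when the call began, along the tool's axes at that moment; what a row does not reach only later rows make up. A row lasts 1/12 s, in which the tool goes at most 41.7 mm and 7.16 degrees, less where a joint would pass 70% of its speed; a pose out of reach is approached as far as the arm can. A shift or turn number past 1, either way, is cut back to 1. A call with a gripper value outside its range is refused whole. The fingers move at their own pace and stop on an object; "force" is the grip in N (left out, the last holds). Time passes only in rows, so rows that repeat a pose let the fingers close. It gives the time, the measured TCP pose, the force, the opening and the grip force at its end, in the units of the state.
- ctrl.get_state(): the state, without advancing time (a new reading comes with each control period).
- cams.read_camera(name): name is "side" or "top"; returns a dict with "pixels" (420x560x3 uint8, red, green, blue), "vertical_fov" (degrees; the focal length in pixels is half the picture's height over the tangent of half this angle, whatever the lens; pixels are square), "cx", "cy" (the principal point, pixels), "k1" (the pictures are not rectified: a ray, as slopes to the right and down, at radius r is drawn at 1 + k1 r^2 times it, then the intrinsics apply), "R" (3x3) and "t" (3): a world point X has camera coordinates R X + t. Camera axes: x right, y down, z forward; pixel columns grow to the right and rows downward; lengths in mm; the calibration is good to about 2 mm. A picture is of the moment at which its call begins. There is no depth.
- ticket.hand_in(): hands the job in; it is judged then, once.
The state is a dict: "time_s": time; "qpos": joint angles; "joint_velocities": joint speeds; "joint_efforts": joint torques, N m; "tool_pos": TCP position; "tcp_rot": TCP orientation; "contact_force": force on the tool from outside, world axes, zero at the start; "ft_torque": the same for the moment, N m; "opening": finger opening in mm; "gripper_force": force on a finger pad.
Only numpy, scipy, OpenCV 4.12 (cv2) and the standard library are available. Lean on these libraries where they do the work, as an engineer would, in place of code of your own. Each camera call takes 0.05 s, during which the arm holds its last target. There are 200 camera calls.

## Working session

There is one attempt and no reset: what is moved stays moved. The work goes in short steps, Python scripts to look and compute and a tool call to move; the robot and the scene stay as the last step left them, time stands still between calls to the robot, and variables do not carry over. Pictures are saved under pics/ and viewed, at most 14 in all, crops included, and the job is handed in when it is done.

Besides the shell and the picture viewer there is one more tool, called after "Request:" by a JSON object that holds its "name" and its "arguments", one argument or row to a line. carry_out: Moves the arm, as the interface text tells. Its arguments: {"type":"object","properties":{"commands":{"type":"array","items":{"type":"array","items":{"type":"number"}}},"force":{"type":"number"}},"required":["commands"]}

```bash
ls; mkdir -p pics; cat > h.py <<'E'
import numpy as np, cv2
from rig import ctrl, cams, ticket
def shot(n):
    c=cams.read_camera(n); return c
def K(c):
    h=c['pixels'].shape[0]; f=h/2/np.tan(np.radians(c['vertical_fov'])/2)
    return f
def ray(c,uv):
    f=K(c); d=np.array([(uv[0]-c['cx'])/f,(uv[1]-c['cy'])/f])
    s=d.copy()
    for _ in range(30): s=d/(1+c['k1']*(s@s))
    R=np.array(c['R']);t=np.array(c['t'])
    return -R.T@t, R.T@np.array([s[0],s[1],1.])
def onplane(c,uv,z):
    o,d=ray(c,uv); return o+d*(z-o[2])/d[2]
def proj(c,X):
    p=np.array(c['R'])@np.array(X,float)+np.array(c['t']); s=p[:2]/p[2]; s=s*(1+c['k1']*(s@s)); f=K(c)
    return s*f+[c['cx'],c['cy']]
def tri(c1,u1,c2,u2):
    o1,d1=ray(c1,u1);o2,d2=ray(c2,u2)
    A=np.stack([d1,-d2],1); s=np.linalg.lstsq(A,o2-o1,rcond=None)[0]
    a=o1+d1*s[0];b=o2+d2*s[1]; return (a+b)/2,np.linalg.norm(a-b)
def save(c,name,crop=None,scale=1):
    im=cv2.cvtColor(c['pixels'],cv2.COLOR_RGB2BGR)
    if crop: x0,y0,x1,y1=crop; im=im[y0:y1,x0:x1]
    if scale!=1: im=cv2.resize(im,None,fx=scale,fy=scale,interpolation=cv2.INTER_CUBIC)
    cv2.imwrite('pics/'+name,im)
E
python3 - <<'E'
from h import *
import pickle
for n in('top','side'):
    c=shot(n); save(c,n+'0.png',scale=1.42); pickle.dump(c,open(n+'0.pkl','wb'))
    print(n,K(c),c['cx'],c['cy'],c['k1'],-np.array(c['R']).T@c['t'],np.round(c['R'],3).tolist())
s=ctrl.get_state(); print(s, ctrl.grasp_offset)
E
```

```text
pics
top 435.38216761832285 277.16389571915215 214.1965631209303 -0.12021432256617232 [ 372.83179629  -23.69686264 1042.29565363] [[-0.0, -1.0, -0.022], [-0.997, 0.002, -0.075], [0.075, 0.022, -0.997]]
side 431.53415320598623 272.48735159932926 214.24083739773954 -0.006927379957790362 [ 421.75277161 -878.0870653   699.4944364 ] [[0.999, -0.032, 0.016], [-0.006, -0.604, -0.797], [0.035, 0.796, -0.604]]
{'time_s': 0.1, 'qpos': array([ 1.41614382e+00,  3.59341526e-01,  1.11747940e-02, -2.93656641e-04,
       -1.22411820e+00, -2.88113845e-01]), 'joint_velocities': array([ 9.79875471e-05,  1.61817687e-04,  3.86171747e-03,  1.45506759e-03,
        6.75841192e-04, -1.94032466e-04]), 'joint_efforts': array([-1.76648860e-03, -5.84764802e+01,  2.94108599e+01,  6.95456520e+00,
       -3.21373256e-03,  9.66211218e-06]), 'tool_pos': array([289.03481113, 609.51892011, 230.45365906]), 'tcp_rot': array([ 9.75583408e-01, -2.19627961e-01, -8.81177285e-05,  7.51849985e-04]), 'contact_force': array([ 0.65971972, -0.48297685,  0.18032645]), 'ft_torque': array([-0.01503481, -0.02586963,  0.01711486]), 'gripper_force': 0.0, 'opening': 85.51131783411452} -18.700000000000003
```

View pics/top0.png

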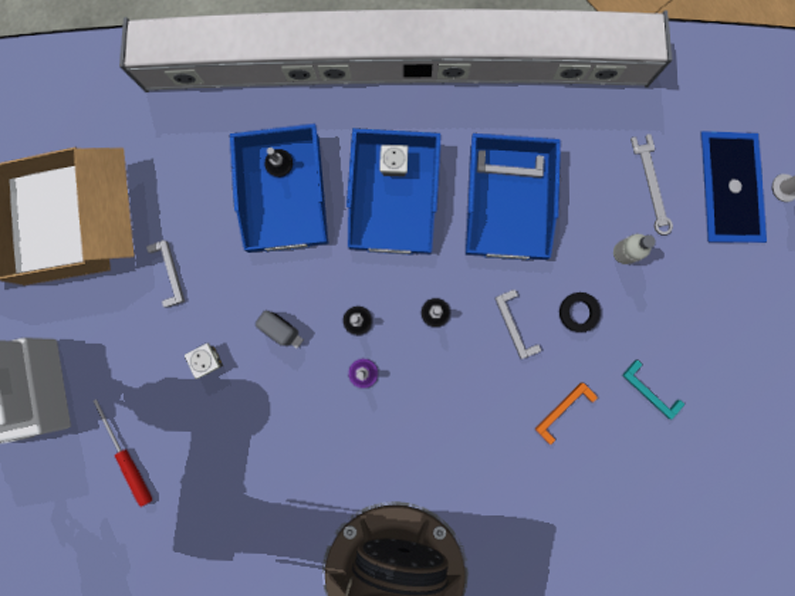

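View pics/side0.png

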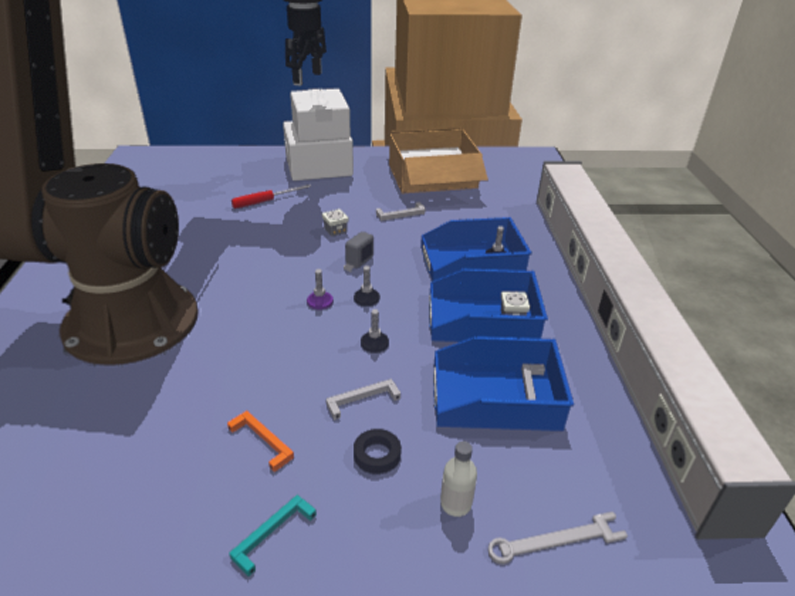

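Both views are clear (pixels here are in the enlarged 795x596 pictures).

- **Bins, top view:** feet (278,190), sockets (395,190), handles (513,197).
- **Handles, top view:** grey, orange and turquoise handles lie on the bench. The grey ones at (171,273) and (518,325) are meant. Orange (567,413) and turquoise (655,390) are excluded look-alikes. The wrench at (653,185) has a different shape.
- **Feet, top view:** the black ones at (357,320) and (436,312) are meant. The purple one at (363,373) is excluded.
- **Other items, top view:** the socket is at (203,361) and the glue bottle at (633,248), far from all the pieces.

Next I'll take measurements and confirm with one enlarged crop.

```bash
cat > m.py <<'E'
from h import *
import pickle
T=pickle.load(open('top0.pkl','rb'));S=pickle.load(open('side0.pkl','rb'))
def seg(c,box,cond):
    x0,y0,x1,y1=[int(v/1.42) for v in box]
    hsv=cv2.cvtColor(c['pixels'],cv2.COLOR_RGB2HSV)[y0:y1,x0:x1].astype(int)
    m=cond(hsv[...,0],hsv[...,1],hsv[...,2]).astype(np.uint8)
    k=max(cv2.findContours(m,cv2.RETR_EXTERNAL,cv2.CHAIN_APPROX_NONE)[0],key=cv2.contourArea)
    return (k.reshape(-1,2)+[x0,y0]).astype(float)
grey=lambda h,s,v:(s<60)&(v>90)
def handle(c,box,z=7):
    P=np.array([onplane(c,p,z)[:2] for p in seg(c,box,grey)]).astype(np.float32)
    (cx,cy),(w,h),a=cv2.minAreaRect(P)
    M=cv2.moments(P); cen=np.array([M['m10'],M['m01']])/M['m00']
    B=cv2.boxPoints(((cx,cy),(w,h),a)); e=B[1]-B[0]; e2=B[2]-B[1]
    L,W=(e,e2) if np.linalg.norm(e)>np.linalg.norm(e2) else (e2,e)
    u=L/np.linalg.norm(L); n=np.array([-u[1],u[0]]); d=(cen-[cx,cy])@n
    n=n*np.sign(d); ctr=np.array([cx,cy])+n*(np.linalg.norm(W)/2-6)
    return ctr,np.arctan2(u[1],u[0]),-n,np.linalg.norm(L),np.linalg.norm(W),d
if __name__=='__main__':
    for nm,b,bs in(('left',(142,230,195,315),(370,198,430,225)),('right',(485,280,550,365),(318,370,405,422))):
        for c,bb in((T,b),(S,bs)):
            print(nm,[np.round(x,2) for x in handle(c,bb)])
    black=lambda h,s,v:(v<60)
    for nm,b,bs in(('footL',(335,298,382,340),(345,260,385,310)),('footR',(415,290,456,332),(352,305,392,355))):
        for c,bb in((T,b),(S,bs)):
            k=seg(c,bb,black); P=np.array([onplane(c,p,4)[:2] for p in k]).astype(np.float32)
            print(nm,np.round(cv2.minEnclosingCircle(P),1).tolist() if 0 else cv2.minEnclosingCircle(P))
    # socket face
    white=lambda h,s,v:(v>165)&(s<40)
    k=seg(T,(175,335,230,385),white)
    print('sock',cv2.minAreaRect(np.array([onplane(T,p,40)[:2] for p in k]).astype(np.float32)), k.min(0),k.max(0))
    f=lambda *a:np.array(a)/1.42
    print('flap',tri(T,f(131,257),S,f(486,184)),tri(T,f(78,150),S,f(390,140)))
    # pictures
    im=T['pixels'][:,:,::-1]
    A=cv2.resize(im[150:320,90:480],None,fx=2,fy=2,interpolation=cv2.INTER_CUBIC)
    im=S['pixels'][:,:,::-1]
    cv2.imwrite('pics/cropT.png',A)
    cv2.imwrite('pics/cropS.png',cv2.resize(im[90:300,215:410],None,fx=2.8,fy=2.8,interpolation=cv2.INTER_CUBIC))
E
python3 m.py
```

```text
left [array([510.19, 382.  ]), np.float32(0.32), array([-0.31,  0.95]), np.float32(116.17), np.float32(40.97), np.float64(-4.82)]
left [array([514.72, 373.97]), np.float32(0.34), array([-0.34,  0.94]), np.float32(125.18), np.float32(65.7), np.float64(-6.51)]
right [array([ 412.58, -195.48]), np.float32(0.39), array([ 0.38, -0.93]), np.float32(114.57), np.float32(39.35), np.float64(6.79)]
right [array([ 410.73, -187.2 ]), np.float32(0.39), array([ 0.38, -0.92]), np.float32(117.48), np.float32(50.34), np.float64(6.97)]
footL ((423.7964782714844, 60.92055130004883), 24.302915573120117)
footL ((424.22906494140625, 63.046142578125), 25.192533493041992)
footR ((437.1374206542969, -70.58171081542969), 23.886394500732422)
footR ((435.74505615234375, -68.5841293334961), 24.867755889892578)
sock ((356.0560607910156, 317.3401794433594), (43.316890716552734, 43.978973388671875), 26.210599899291992) [130. 242.] [152. 265.]
flap (array([613.12505299, 416.7464384 ,  67.86028691]), np.float64(178.19238146066985)) (array([563.79422708, 423.05358465, 209.71878233]), np.float64(186.2771199283155))
```

View pics/cropT.png

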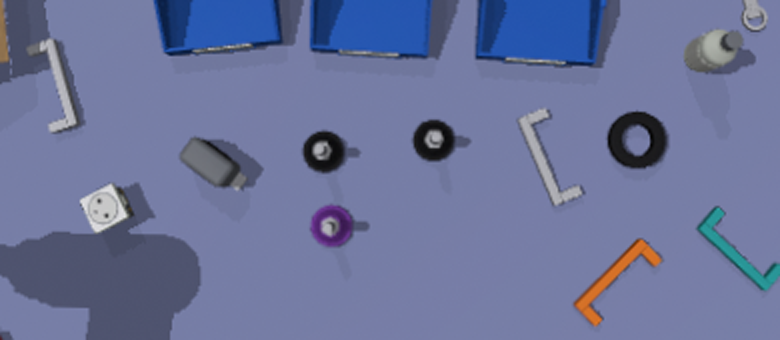

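View pics/cropS.png

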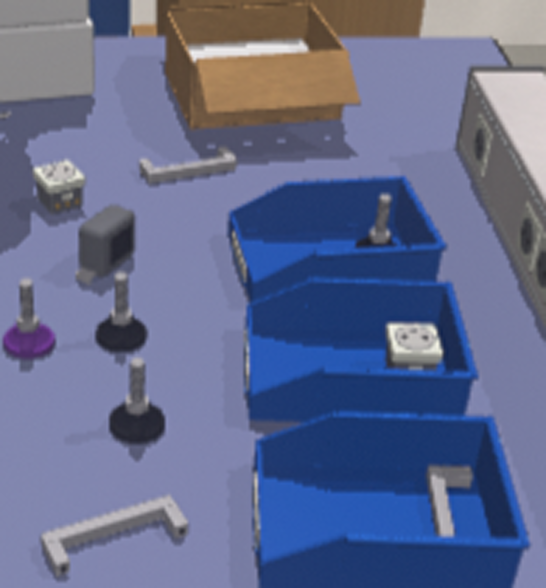

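The crops confirm the choice. The grey handles are at crop (62,85) and (550,155), and the black feet are at (323,151) and (434,140). The purple, orange and turquoise pieces are clearly the excluded ones. Now I'll get heights by triangulation, the bin poses and the flap clearance.

```bash
cat > m2.py <<'E'
from m import *
f=lambda *a:np.array(a)/1.42
r=lambda t:(np.round(t[0],1).tolist(),round(float(t[1]),1))
blue=lambda h,s,v:(h>100)&(h<125)&(s>140)
P={}
for nm,b,bs in(('feet',(215,110,342,262),(415,210,532,280)),('sock',(342,115,452,262),(424,262,552,345)),('hand',(455,120,575,270),(428,330,575,432))):
    k=seg(T,b,blue).astype(np.float32); h=cv2.convexHull(k); q=cv2.approxPolyDP(h,3,True).reshape(-1,2)
    print(nm,'z60:',[np.round(onplane(T,p,60)[:2]).tolist() for p in q], 'px*1.42',np.round(q*1.42).tolist())
    k=seg(S,bs,blue).astype(np.float32); q=cv2.approxPolyDP(cv2.convexHull(k),3,True).reshape(-1,2)
    print('   side px*1.42',np.round(q*1.42).tolist())
def cen(c,b,cond):
    k=seg(c,b,cond).astype(np.float32); M=cv2.moments(k); return np.array([M['m10'],M['m01']])/M['m00']
print('hR',r(tri(T,cen(T,(485,280,550,365),grey),S,cen(S,(318,370,405,422),grey))))
print('hL',r(tri(T,cen(T,(142,230,195,315),grey),S,cen(S,(370,198,430,225),grey))))
w=lambda h,s,v:(s<70)&(v>100)
g=lambda h,s,v:(s<70)&(v>70)
for nm,b,bs in(('footL',(335,298,382,340),(357,262,377,300)),('footR',(415,290,456,332),(364,303,386,340))):
    ks=seg(S,bs,g); i=ks[:,1]<=ks[:,1].min()+1; ps=ks[i].mean(0)
    kt=seg(T,b,w); # lit stem/nut blob
    print(nm,'topblob',np.round(kt.mean(0)*1.42),kt.min(0)*1.42,kt.max(0)*1.42,'side top',ps*1.42, r(tri(T,kt.mean(0),S,ps)))
print('flap',r(tri(T,f(131,257),S,(289,129))),r(tri(T,f(124,150),S,(343,127))))
E
python3 m2.py
python3 - <<'E'
from m import *
a=cv2.resize(T['pixels'][78:190,155:405,::-1],(800,358),interpolation=cv2.INTER_CUBIC)
b=cv2.resize(T['pixels'][205:270,120:330,::-1],(800,248),interpolation=cv2.INTER_CUBIC)
cv2.imwrite('pics/bins.png',np.vstack([a,b[:240]]))
E
```

```text
feet z60: [[747.0, 130.0], [546.0, 106.0], [536.0, 239.0], [604.0, 259.0], [733.0, 271.0]] px*1.42 [[314.0, 124.0], [327.0, 243.0], [246.0, 250.0], [234.0, 209.0], [230.0, 133.0]]
   side px*1.42 [[530.0, 251.0], [530.0, 278.0], [432.0, 278.0], [422.0, 236.0], [450.0, 220.0], [510.0, 217.0]]
sock z60: [[738.0, 64.0], [727.0, -76.0], [529.0, -58.0], [541.0, 72.0]] px*1.42 [[354.0, 128.0], [439.0, 133.0], [429.0, 253.0], [348.0, 246.0]]
   side px*1.42 [[527.0, 261.0], [550.0, 342.0], [432.0, 339.0], [430.0, 261.0]]
hand z60: [[727.0, -132.0], [716.0, -275.0], [604.0, -269.0], [522.0, -253.0], [529.0, -118.0]] px*1.42 [[473.0, 133.0], [559.0, 141.0], [558.0, 207.0], [550.0, 257.0], [466.0, 253.0]]
   side px*1.42 [[554.0, 339.0], [572.0, 400.0], [562.0, 429.0], [437.0, 425.0], [432.0, 329.0], [541.0, 329.0]]
hR ([414.8, -201.5, 9.4], 0.1)
hL ([506.8, 390.8, 7.8], 1.1)
footL topblob [355. 319.] [350.74 313.82] [360.68 325.18] side top [365.65    261.72375] ([422.5, 56.7, 87.6], 1.2)
footR topblob [435. 311.] [430.26 305.3 ] [440.2  316.66] side top [378.98222222 302.93333333] ([438.9, -66.8, 86.4], 11.5)
flap ([527.7, 434.0, 59.4], 3.2) ([713.1, 458.2, 55.1], 2.9)
```

View pics/bins.png

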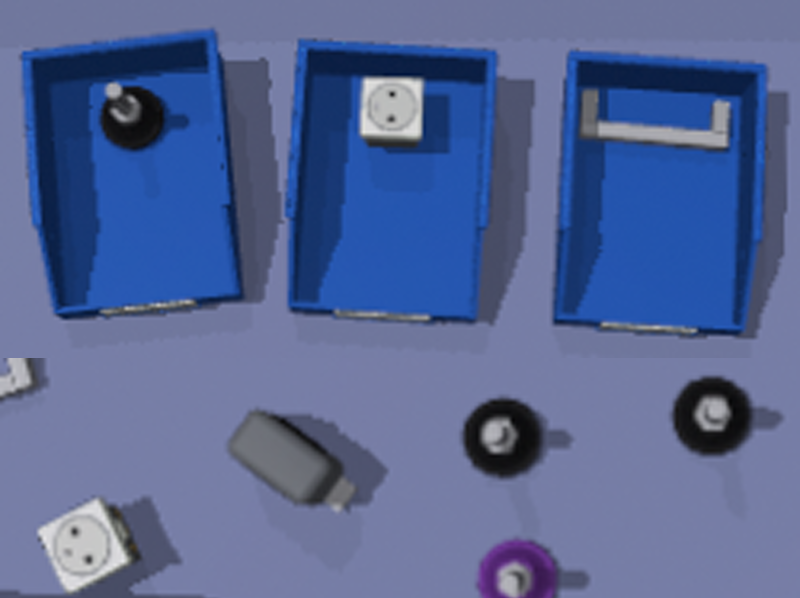

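The crop shows the three bins squarely enough, with the stem tops, socket faces and bar visible. I'll triangulate those hand-read points for heights and check the bin centres.

```bash
cat > m3.py <<'E'
from m import *
def a(x,y): return (155+x/3.2,78+y/3.2)
def b(x,y): return (120+x/3.81,205+(y-358)/3.81)
def s(x,y): return (215+x/2.8,90+y/2.8)
for nm,t,q in(('footL stem',b(494,434),s(120,275)),('footR stem',b(709,411),s(136,362)),('socket face',b(80,546),s(59,176)),
 ('bin stem',a(113,90),s(384,198)),('bin socket face',a(391,108),s(414,337)),('bin handle leg corner',a(727,146),s(446,532)),
 ('feetbin back+y',a(24,52),s(290,185)),('feetbin back -y',a(213,32),s(442,246)),('sock back-y',a(495,52),s(472,374)),('hand back -y',a(765,67),s(523,541)),('hand back +y',a(570,52),s(497,418))):
    p,e=tri(T,t,S,q); print(nm,np.round(p,1),round(e,1))
print(onplane(T,a(391,108),44),onplane(T,a(113,90),76),onplane(T,a(654,135),16))
E
python3 m3.py
```

```text
footL stem [422.8  59.3  73.7] 2.3
footR stem [436.  -66.7  69.1] 1.7
socket face [355.6 319.7  33.5] 2.3
bin stem [696.4 198.5  74.8] 0.0
bin socket face [690.7  -1.7  45.1] 2.0
bin handle leg corner [ 663.3 -248.6   46.7] 5.8
feetbin back+y [661.6 254.2  81.3] 118.0
feetbin back -y [743.9 128.7  60.6] 0.4
sock back-y [725.  -77.5  62.3] 1.8
hand back -y [ 714.5 -274.2   63.7] 0.6
hand back +y [ 729.6 -132.8   59.1] 4.9
[690.01767717  -1.62038234  44.        ] [696.02767262 198.25689419  76.        ] [ 677.43049047 -199.75601065   16.        ]
```

```bash
cat > plan.py <<'E'
import sys
from h import *
from scipy.spatial.transform import Rotation as Ro
# usage: plan.py "x,y,z,yaw" ...   -> shift cm, rotvec relative to current pose
s=ctrl.get_state(); R0=Ro.from_quat(s['tcp_rot']); p0=s['tool_pos']
print('t',round(s['time_s'],2),'pos',np.round(p0,1),'yaw',round(float(np.arctan2(*R0.as_matrix()[[1,0],0])),3),'q',np.round(s['qpos'],2),'op',round(s['opening'],1),'gf',round(s['gripper_force'],1),'F',np.round(s['contact_force'],1))
for a in sys.argv[1:]:
    x,y,z,w=map(float,a.split(','))
    Rt=Ro.from_euler('z',w)*Ro.from_quat([1,0,0,0])
    d=R0.inv().apply(np.array([x,y,z])-p0)/10; rv=(R0.inv()*Rt).as_rotvec()
    print(a,'->',np.round(d,2).tolist(),np.round(rv,3).tolist())
E
python3 plan.py 356,318.5,230,-1.114 356,318.5,150,-1.114
```

```text
t 0.1 pos [289.  609.5 230.5] yaw -0.443 q [ 1.42  0.36  0.01 -0.   -1.22 -0.29] op 85.5 gf 0.0 F [ 0.7 -0.5  0.2]
356,318.5,230,-1.114 -> [18.52, 23.42, 0.08] [0.001, -0.001, 0.671]
356,318.5,150,-1.114 -> [18.52, 23.41, 8.08] [0.001, -0.001, 0.671]
```

The rows are not in the units I measure in: shifts go in shares of 100 cm and turns go in shares of 360 degrees. I convert before sending: 23.42 cm is 0.2342, 18.52 cm is 0.1852, 0.671 rad is 0.1068.

Request:
{"name": "carry_out", "arguments": {
  "commands": [
    [0.1852,0.2342,0.0008,0,0,0.1068,6.8],
    [0.1852,0.2342,0.0008,0,0,0.1068,6.8],
    [0.1852,0.2342,0.0008,0,0,0.1068,6.8],
    [0.1852,0.2342,0.0008,0,0,0.1068,6.8],
    [0.1852,0.2342,0.0008,0,0,0.1068,6.8],
    [0.1852,0.2342,0.081,0,0,0.1068,6.8],
    [0.1852,0.2342,0.081,0,0,0.1068,6.8],
    [0.1852,0.2342,0.081,0,0,0.1068,6.8]
  ],
  "force": 40
}}

```text
time_s: 0.77
tool_pos: [356.0, 316.7, 149.5]
tcp_rot: [0.849, -0.529, -0.0, -0.0]
contact_force: [0.8, 0.4, -0.6]
opening: 68.4
gripper_force: 0.0
```

```bash
python3 plan.py 356,318.5,10,-1.114; python3 -c "
from h import *
c=shot('top'); save(c,'t1.png',(80,170,230,300),4)"
```

```text
t 0.77 pos [356.  316.7 149.5] yaw -1.115 q [ 1.14  0.1  -0.53 -0.   -0.94 -0.68] op 68.4 gf 0.0 F [ 0.8  0.4 -0.6]
356,318.5,10,-1.114 -> [-0.15, -0.07, 13.95] [-0.0, 0.001, -0.001]
```

View pics/t1.png

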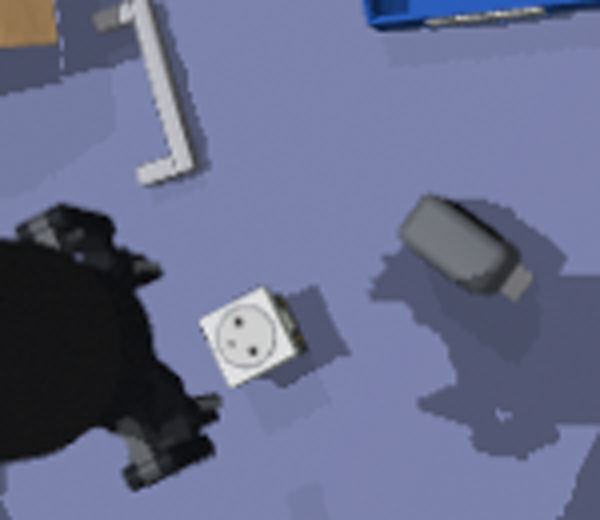

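The gripper is level with the socket, and its finger line, crop (150,270)-(210,405), is parallel to the face edge (200,320)-(232,385). I'll descend and grip.

Converted, 13.95 cm is 0.1395, 8 cm is 0.08.

Request:
{"name": "carry_out", "arguments": {
  "commands": [
    [-0.0015,-0.0007,0.08,0,0,0,6.8],
    [-0.0015,-0.0007,0.1395,0,0,0,6.8],
    [-0.0015,-0.0007,0.1395,0,0,0,6.8],
    [-0.0015,-0.0007,0.1395,0,0,0,6.8],
    [-0.0015,-0.0007,0.1395,0,0,0,6.8],
    [-0.0015,-0.0007,0.1395,0,0,0,3.5],
    [-0.0015,-0.0007,0.1395,0,0,0,3.5],
    [-0.0015,-0.0007,0.1395,0,0,0,3.5]
  ],
  "force": 40
}}

```text
time_s: 1.48
tool_pos: [356.8, 321.8, 12.4]
tcp_rot: [0.849, -0.528, -0.0, -0.002]
contact_force: [-0.3, 0.4, -0.6]
opening: 44.2
gripper_force: 41.0
```

```bash
python3 plan.py 356,318.5,155,-1.114 616,3,155,-1.65 616,3,20,-1.65
```

```text
t 1.48 pos [356.8 321.8  12.4] yaw -1.113 q [ 1.14  0.31 -0.68  0.   -0.58 -0.69] op 44.2 gf 41.0 F [-0.3  0.4 -0.6]
356,318.5,155,-1.114 -> [0.24, 0.18, -14.26] [-0.002, 0.002, 0.001]
616,3,155,-1.65 -> [40.03, -9.21, -14.31] [-0.002, 0.002, 0.537]
616,3,20,-1.65 -> [40.05, -9.18, -0.81] [-0.002, 0.002, 0.537]
```

Converted, 40 cm is 0.4, -14.3 cm is -0.143, 0.537 rad is 0.0855.

Request:
{"name": "carry_out", "arguments": {
  "commands": [
    [0.0024,0.0018,-0.143,0,0,0,3.5],
    [0.0024,0.0018,-0.143,0,0,0,3.5],
    [0.0024,0.0018,-0.143,0,0,0,3.5],
    [0.4,-0.092,-0.143,0,0,0.0855,3.5],
    [0.4,-0.092,-0.143,0,0,0.0855,3.5],
    [0.4,-0.092,-0.143,0,0,0.0855,3.5],
    [0.4,-0.092,-0.143,0,0,0.0855,3.5],
    [0.4,-0.092,-0.143,0,0,0.0855,3.5]
  ]
}}

```text
time_s: 2.15
tool_pos: [489.1, 156.0, 147.3]
tcp_rot: [-0.676, 0.737, -0.0, 0.002]
contact_force: [0.9, 0.5, 0.1]
opening: 44.3
gripper_force: 41.6
```

```bash
python3 plan.py 616,3,155,-1.65
```

```text
t 2.15 pos [489.1 156.  147.3] yaw -1.657 q [ 0.69  0.17 -0.46 -0.   -0.94 -0.78] op 44.3 gf 41.6 F [0.9 0.5 0.1]
616,3,155,-1.65 -> [14.15, -13.97, -0.77] [-0.003, 0.003, -0.007]
```

Converted, 14.1 cm is 0.141, -14 cm is -0.14.

Request:
{"name": "carry_out", "arguments": {
  "commands": [
    [0.141,-0.14,-0.008,0,0,0,3.5],
    [0.141,-0.14,-0.008,0,0,0,3.5],
    [0.141,-0.14,-0.008,0,0,0,3.5],
    [0.141,-0.14,-0.008,0,0,0,3.5],
    [0.141,-0.14,-0.008,0,0,0,3.5],
    [0.141,-0.14,-0.008,0,0,0,3.5],
    [0.141,-0.14,-0.008,0,0,0,3.5],
    [0.141,-0.14,-0.008,0,0,0,3.5]
  ]
}}

```text
time_s: 2.82
tool_pos: [616.0, 5.3, 154.0]
tcp_rot: [-0.678, 0.735, -0.0, 0.001]
contact_force: [0.1, 1.1, -0.2]
opening: 44.2
gripper_force: 41.6
```

```bash
python3 plan.py 616,3,15,-1.65
```

```text
t 2.82 pos [616.    5.3 154. ] yaw -1.652 q [ 0.33  0.32 -0.23 -0.   -1.02 -0.41] op 44.2 gf 41.6 F [ 0.1  1.1 -0.2]
616,3,15,-1.65 -> [0.24, -0.01, 13.9] [-0.001, 0.001, -0.002]
```

Converted, 13.7 cm is 0.137, 0.24 cm is 0.0024.

Request:
{"name": "carry_out", "arguments": {
  "commands": [
    [0.0024,0,0.04,0,0,0,3.5],
    [0.0024,0,0.08,0,0,0,3.5],
    [0.0024,0,0.115,0,0,0,3.5],
    [0.0024,0,0.13,0,0,0,3.5],
    [0.0024,0,0.137,0,0,0,3.5],
    [0.0024,0,0.137,0,0,0,3.5],
    [0.0024,0,0.137,0,0,0,3.5],
    [0.0024,0,0.137,0,0,0,3.5]
  ]
}}

```text
time_s: 3.48
tool_pos: [616.4, 4.3, 17.4]
tcp_rot: [-0.679, 0.734, -0.0, 0.001]
contact_force: [0.2, 0.3, -0.5]
opening: 44.1
gripper_force: 41.7
```

```bash
python3 plan.py 616,3,14,-1.65
```

```text
t 3.48 pos [616.4   4.3  17.4] yaw -1.649 q [ 0.32  0.47 -0.36  0.   -0.73 -0.4 ] op 44.1 gf 41.7 F [ 0.2  0.3 -0.5]
616,3,14,-1.65 -> [0.14, 0.03, 0.34] [-0.002, 0.001, 0.001]
```

Converted, 0.25 cm is 0.0025, 0.2 cm is 0.002.

Request:
{"name": "carry_out", "arguments": {
  "commands": [
    [0,0,0.001,0,0,0,3.5],
    [0,0,0.002,0,0,0,3.5],
    [0,0,0.0025,0,0,0,3.5],
    [0,0,0.0025,0,0,0,3.5]
  ]
}}

```text
time_s: 3.82
tool_pos: [616.6, 3.9, 16.0]
tcp_rot: [-0.679, 0.734, -0.0, 0.001]
contact_force: [-6.5, 3.7, 17.5]
opening: 44.6
gripper_force: 43.6
```

Converted, -14 cm is -0.14, -12 cm is -0.12.

Request:
{"name": "carry_out", "arguments": {
  "commands": [
    [0,0,0,0,0,0,6],
    [0,0,0,0,0,0,6],
    [0,0,0,0,0,0,6],
    [0,0,0,0,0,0,6],
    [0,0,-0.04,0,0,0,6],
    [0,0,-0.08,0,0,0,6],
    [0,0,-0.12,0,0,0,6],
    [0,0,-0.14,0,0,0,6]
  ]
}}

```text
time_s: 4.48
tool_pos: [617.9, 3.1, 158.5]
tcp_rot: [-0.678, 0.735, -0.002, 0.002]
contact_force: [1.0, -0.2, 0.8]
opening: 60.2
gripper_force: 0.0
```

```bash
python3 plan.py 423.3,60.5,150,-3.05 423.3,60.5,31,-3.05  423.3,60.5,150,0.08 436.3,-68.8,150,-1.57
```

```text
t 4.48 pos [617.9   3.1 158.5] yaw -1.65 q [ 0.32  0.32 -0.22  0.   -1.02 -0.4 ] op 60.2 gf 0.0 F [ 1.  -0.2  0.8]
423.3,60.5,150,-3.05 -> [-4.18, 19.86, 0.75] [-0.004, 0.005, 1.4]
423.3,60.5,31,-3.05 -> [-4.17, 19.92, 12.65] [-0.004, 0.005, 1.4]
423.3,60.5,150,0.08 -> [-4.18, 19.86, 0.75] [-0.005, -0.004, -1.73]
436.3,-68.8,150,-1.57 -> [8.61, 17.54, 0.75] [-0.005, 0.001, -0.08]
```

Request:
{"name": "carry_out", "arguments": {
  "commands": [
    [-0.042,0.1986,0.0075,0,0,0,6],
    [-0.042,0.1986,0.0075,0,0,0,6],
    [-0.042,0.1986,0.0075,0,0,0,6],
    [-0.042,0.1986,0.0075,0,0,0,6],
    [-0.042,0.1986,0.0075,0,0,0,6],
    [-0.042,0.1986,0.0075,0,0,0,6],
    [-0.042,0.1986,0.0075,0,0,0,6],
    [-0.042,0.1986,0.0075,0,0,0,6]
  ]
}}

```text
time_s: 5.15
tool_pos: [421.8, 61.2, 146.5]
tcp_rot: [-0.679, 0.734, -0.0, 0.001]
contact_force: [0.1, 0.4, -0.5]
opening: 60.1
gripper_force: 0.0
```

```bash
python3 plan.py 423.3,60.8,36,-1.65; python3 -c "
from h import *
c=shot('side'); save(c,'s1.png',(230,110,410,260),4)"
```

```text
t 5.15 pos [421.8  61.2 146.5] yaw -1.65 q [ 0.61  0.02 -0.63  0.   -0.92 -0.69] op 60.1 gf 0.0 F [ 0.1  0.4 -0.5]
423.3,60.8,36,-1.65 -> [0.04, -0.14, 11.05] [-0.001, 0.001, 0.0]
```

View pics/s1.png

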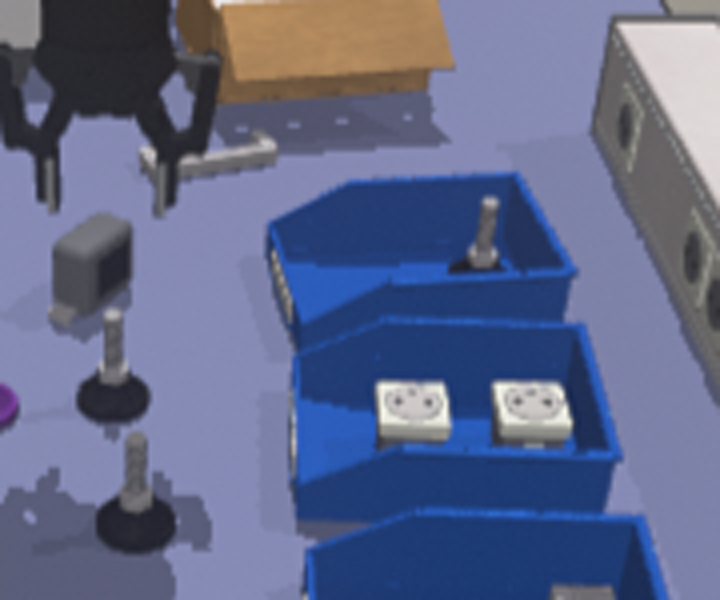

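The socket stands face up in its bin at crop (412,408). The fingers at (52,205) and (160,210) straddle the left stem at (113,320). I'll descend and grip.

Converted, 11 cm is 0.11, 8 cm is 0.08.

Request:
{"name": "carry_out", "arguments": {
  "commands": [
    [0,-0.001,0.04,0,0,0,6],
    [0,-0.001,0.08,0,0,0,6],
    [0,-0.001,0.11,0,0,0,6],
    [0,-0.001,0.11,0,0,0,6],
    [0,-0.001,0.11,0,0,0,0.5],
    [0,-0.001,0.11,0,0,0,0.5],
    [0,-0.001,0.11,0,0,0,0.5],
    [0,-0.001,0.11,0,0,0,0.5]
  ],
  "force": 40
}}

```text
time_s: 5.87
tool_pos: [423.8, 61.5, 37.7]
tcp_rot: [-0.678, 0.735, -0.0, 0.002]
contact_force: [2.2, -0.8, -0.7]
opening: 11.9
gripper_force: 6.3
```

Request:
{"name": "carry_out", "arguments": {
  "commands": [
    [0,0,0,0,0,0,0.5],
    [0,0,0,0,0,0,0.5],
    [0,0,0,0,0,0,0.5]
  ]
}}

```text
time_s: 6.12
tool_pos: [423.4, 61.3, 37.2]
tcp_rot: [-0.678, 0.735, -0.0, 0.001]
contact_force: [-0.5, -0.5, 8.6]
opening: 10.8
gripper_force: 39.8
```

```bash
python3 - <<'E'
import numpy as np
def w(c,y,l): 
    R=np.array([[np.cos(y),-np.sin(y)],[np.sin(y),np.cos(y)]]); return np.round(np.array(c)+R@l,1)
F=(643,192.5)
for l in((-3,20),(-50,-22)): print('feet',l,w(F,.1,np.array(l)))
for l in((12,0),(-45,0),(8,0),(-50,0)): print('hand',l,w((625,-197),-.077,np.array(l)))
E
python3 plan.py 423.3,60.8,170,-1.65 638,212,170,-1.65
```

```text
feet (-3, 20) [638.  212.1]
feet (-50, -22) [595.4 165.6]
hand (12, 0) [ 637.  -197.9]
hand (-45, 0) [ 580.1 -193.5]
hand (8, 0) [ 633.  -197.6]
hand (-50, 0) [ 575.1 -193.2]
t 6.12 pos [423.4  61.3  37.2] yaw -1.65 q [ 0.61  0.19 -0.77  0.   -0.61 -0.69] op 10.8 gf 39.8 F [-0.5 -0.5  8.6]
423.3,60.8,170,-1.65 -> [0.03, -0.02, -13.28] [-0.003, 0.002, -0.0]
638,212,170,-1.65 -> [-16.74, -20.23, -13.2] [-0.003, 0.002, -0.0]
```

Converted, -20.2 cm is -0.202, -13.2 cm is -0.132.

Request:
{"name": "carry_out", "arguments": {
  "commands": [
    [0,0,-0.04,0,0,0,0.5],
    [0,0,-0.08,0,0,0,0.5],
    [0,0,-0.12,0,0,0,0.5],
    [-0.167,-0.202,-0.132,0,0,0,0.5],
    [-0.167,-0.202,-0.132,0,0,0,0.5],
    [-0.167,-0.202,-0.132,0,0,0,0.5],
    [-0.167,-0.202,-0.132,0,0,0,0.5],
    [-0.167,-0.202,-0.132,0,0,0,0.5]
  ]
}}

```text
time_s: 6.78
tool_pos: [594.0, 181.2, 166.3]
tcp_rot: [-0.678, 0.735, 0.0, 0.001]
contact_force: [1.0, 0.7, -0.6]
opening: 10.8
gripper_force: 39.4
```

Converted, -4 cm is -0.04, -3 cm is -0.03.

Request:
{"name": "carry_out", "arguments": {
  "commands": [
    [-0.03,-0.04,0,0,0,0,0.5],
    [-0.03,-0.04,0,0,0,0,0.5],
    [-0.03,-0.04,0,0,0,0,0.5],
    [-0.03,-0.04,0,0,0,0,0.5]
  ]
}}

```text
time_s: 7.12
tool_pos: [634.7, 206.8, 164.5]
tcp_rot: [-0.678, 0.735, 0.0, -0.001]
contact_force: [0.3, -0.8, -0.9]
opening: 10.5
gripper_force: 39.4
```

```bash
python3 plan.py 638,212,45,-1.65
```

```text
t 7.12 pos [634.7 206.8 164.5] yaw -1.651 q [ 0.61  0.39 -0.09 -0.   -1.09 -0.69] op 10.5 gf 39.4 F [ 0.3 -0.8 -0.9]
638,212,45,-1.65 -> [-0.55, -0.31, 11.95] [0.002, -0.001, -0.001]
```

Request:
{"name": "carry_out", "arguments": {
  "commands": [
    [-0.005,-0.003,0.04,0,0,0,0.5],
    [-0.005,-0.003,0.08,0,0,0,0.5],
    [-0.005,-0.003,0.105,0,0,0,0.5],
    [-0.005,-0.003,0.115,0,0,0,0.5],
    [-0.005,-0.003,0.119,0,0,0,0.5],
    [-0.005,-0.003,0.119,0,0,0,0.5],
    [-0.005,-0.003,0.119,0,0,0,0.5]
  ]
}}

```text
time_s: 7.7
tool_pos: [639.5, 212.0, 48.7]
tcp_rot: [-0.678, 0.735, -0.0, 0.001]
contact_force: [0.2, 0.6, -0.4]
opening: 11.0
gripper_force: 39.6
```

Converted, 0.25 cm is 0.0025, 0.2 cm is 0.002.

Request:
{"name": "carry_out", "arguments": {
  "commands": [
    [0,0,0.001,0,0,0,0.5],
    [0,0,0.002,0,0,0,0.5],
    [0,0,0.0025,0,0,0,0.5],
    [0,0,0.0025,0,0,0,0.5]
  ]
}}

```text
time_s: 8.03
tool_pos: [638.7, 211.7, 44.6]
tcp_rot: [-0.678, 0.735, -0.0, 0.0]
contact_force: [0.4, 0.5, -1.0]
opening: 10.9
gripper_force: 39.6
```

Converted, 0.25 cm is 0.0025, 0.2 cm is 0.002.

Request:
{"name": "carry_out", "arguments": {
  "commands": [
    [0,0,0.001,0,0,0,0.5],
    [0,0,0.002,0,0,0,0.5],
    [0,0,0.0025,0,0,0,0.5],
    [0,0,0.0025,0,0,0,0.5]
  ]
}}

```text
time_s: 8.37
tool_pos: [638.5, 211.5, 41.4]
tcp_rot: [-0.678, 0.735, -0.0, -0.0]
contact_force: [0.5, 0.6, -1.2]
opening: 11.2
gripper_force: 39.6
```

Converted, 0.15 cm is 0.0015, 0.1 cm is 0.001.

Request:
{"name": "carry_out", "arguments": {
  "commands": [
    [0,0,0.001,0,0,0,0.5],
    [0,0,0.0015,0,0,0,0.5],
    [0,0,0.0015,0,0,0,0.5]
  ]
}}

```text
time_s: 8.62
tool_pos: [638.7, 211.5, 41.2]
tcp_rot: [-0.678, 0.735, -0.0, 0.0]
contact_force: [-2.6, -2.0, 8.0]
opening: 10.6
gripper_force: 40.5
```

Contact (8 N): the foot is on the floor. I'll release it, lift, and go to the right foot.

Converted, -11 cm is -0.11, -8 cm is -0.08.

Request:
{"name": "carry_out", "arguments": {
  "commands": [
    [0,0,0,0,0,0,3.8],
    [0,0,0,0,0,0,3.8],
    [0,0,0,0,0,0,3.8],
    [0,0,0,0,0,0,3.8],
    [0,0,-0.04,0,0,0,3.8],
    [0,0,-0.08,0,0,0,3.8],
    [0,0,-0.11,0,0,0,3.8],
    [0,0,-0.11,0,0,0,3.8]
  ]
}}

```text
time_s: 9.28
tool_pos: [642.1, 213.1, 157.8]
tcp_rot: [-0.679, 0.734, -0.002, 0.005]
contact_force: [0.6, 1.2, 0.9]
opening: 38.2
gripper_force: 0.0
```

```bash
python3 plan.py 436.3,-68.3,150,-1.65
```

```text
t 9.28 pos [642.1 213.1 157.8] yaw -1.65 q [ 0.61  0.4  -0.09  0.   -1.06 -0.69] op 38.2 gf 0.0 F [0.6 1.2 0.9]
436.3,-68.3,150,-1.65 -> [29.67, 18.31, 0.45] [-0.01, 0.005, 0.0]
```

Converted, 29.7 cm is 0.297, 18.5 cm is 0.185.

Request:
{"name": "carry_out", "arguments": {
  "commands": [
    [0.297,0.185,0,0,0,0,5.5],
    [0.297,0.185,0,0,0,0,5.5],
    [0.297,0.185,0,0,0,0,5.5],
    [0.297,0.185,0,0,0,0,5.5],
    [0.297,0.185,0,0,0,0,5.5],
    [0.297,0.185,0,0,0,0,5.5],
    [0.297,0.185,0,0,0,0,5.5],
    [0.297,0.185,0,0,0,0,5.5]
  ]
}}

```text
time_s: 9.95
tool_pos: [438.6, -57.7, 149.9]
tcp_rot: [-0.678, 0.735, -0.0, 0.0]
contact_force: [0.8, -1.3, 0.4]
opening: 54.9
gripper_force: 0.0
```

Converted, 1 cm is 0.01, 0.5 cm is 0.005.

Request:
{"name": "carry_out", "arguments": {
  "commands": [
    [0.01,0.005,0,0,0,0,5.5],
    [0.01,0.005,0,0,0,0,5.5],
    [0.01,0.005,0,0,0,0,5.5]
  ]
}}

```text
time_s: 10.2
tool_pos: [434.4, -66.5, 150.4]
tcp_rot: [-0.678, 0.735, -0.0, 0.001]
contact_force: [0.6, 0.6, 0.5]
opening: 54.8
gripper_force: 0.0
```

```bash
python3 plan.py 436.3,-68.3,37,-1.65
```

```text
t 10.2 pos [434.4 -66.5 150.4] yaw -1.652 q [ 0.3   0.04 -0.6   0.   -0.93 -0.38] op 54.8 gf 0.0 F [0.6 0.6 0.5]
436.3,-68.3,37,-1.65 -> [0.17, -0.19, 11.34] [-0.001, 0.0, -0.002]
```

Converted, 11.3 cm is 0.113, 8 cm is 0.08.

Request:
{"name": "carry_out", "arguments": {
  "commands": [
    [0.001,-0.0015,0.04,0,0,0,5.5],
    [0.001,-0.0015,0.08,0,0,0,5.5],
    [0.001,-0.0015,0.113,0,0,0,5.5],
    [0.001,-0.0015,0.113,0,0,0,5.5],
    [0.001,-0.0015,0.113,0,0,0,5.5],
    [0.001,-0.0015,0.113,0,0,0,0.5],
    [0.001,-0.0015,0.113,0,0,0,0.5],
    [0.001,-0.0015,0.113,0,0,0,0.5]
  ]
}}

```text
time_s: 10.87
tool_pos: [437.4, -66.5, 38.8]
tcp_rot: [-0.678, 0.735, -0.001, 0.002]
contact_force: [-0.2, 0.6, -0.2]
opening: 19.5
gripper_force: 0.0
```

Request:
{"name": "carry_out", "arguments": {
  "commands": [
    [0,0,0,0,0,0,0.5],
    [0,0,0,0,0,0,0.5],
    [0,0,0,0,0,0,0.5]
  ]
}}

```text
time_s: 11.12
tool_pos: [437.1, -66.8, 38.3]
tcp_rot: [-0.678, 0.735, -0.001, 0.001]
contact_force: [0.7, 1.6, 8.3]
opening: 10.8
gripper_force: 39.8
```

```bash
python3 plan.py 436.3,-68.3,170,-1.65 595.4,165.6,170,-1.65
```

```text
t 11.12 pos [437.1 -66.8  38.3] yaw -1.65 q [ 0.3   0.21 -0.73  0.   -0.62 -0.38] op 10.8 gf 39.8 F [0.7 1.6 8.3]
436.3,-68.3,170,-1.65 -> [0.15, 0.03, -13.17] [-0.003, 0.001, -0.0]
595.4,165.6,170,-1.65 -> [-24.43, -13.97, -13.11] [-0.003, 0.001, -0.0]
```

Converted, -24.4 cm is -0.244, -14 cm is -0.14.

Request:
{"name": "carry_out", "arguments": {
  "commands": [
    [0,0,-0.04,0,0,0,0.5],
    [0,0,-0.08,0,0,0,0.5],
    [0,0,-0.12,0,0,0,0.5],
    [-0.244,-0.14,-0.131,0,0,0,0.5],
    [-0.244,-0.14,-0.131,0,0,0,0.5],
    [-0.244,-0.14,-0.131,0,0,0,0.5],
    [-0.244,-0.14,-0.131,0,0,0,0.5],
    [-0.244,-0.14,-0.131,0,0,0,0.5]
  ]
}}

```text
time_s: 11.78
tool_pos: [554.1, 106.3, 165.9]
tcp_rot: [-0.678, 0.735, -0.0, 0.0]
contact_force: [0.6, 0.3, -0.3]
opening: 10.9
gripper_force: 39.5
```

Converted, -7 cm is -0.07, -4 cm is -0.04.

Request:
{"name": "carry_out", "arguments": {
  "commands": [
    [-0.07,-0.04,0,0,0,0,0.5],
    [-0.07,-0.04,0,0,0,0,0.5],
    [-0.07,-0.04,0,0,0,0,0.5],
    [-0.07,-0.04,0,0,0,0,0.5],
    [-0.07,-0.04,0,0,0,0,0.5]
  ]
}}

```text
time_s: 12.2
tool_pos: [598.3, 171.0, 164.6]
tcp_rot: [-0.678, 0.735, 0.0, -0.001]
contact_force: [-0.7, -0.3, -1.2]
opening: 10.8
gripper_force: 39.5
```

```bash
python3 plan.py 595.4,165.6,46,-1.65;  python3 -c "
from h import *
c=shot('side'); save(c,'s2.png',(230,110,410,260),4)"
```

```text
t 12.2 pos [598.3 171.  164.6] yaw -1.651 q [ 0.59  0.32 -0.2  -0.   -1.05 -0.67] op 10.8 gf 39.5 F [-0.7 -0.3 -1.2]
595.4,165.6,46,-1.65 -> [0.56, 0.23, 11.86] [0.001, -0.001, -0.001]
```

View pics/s2.png

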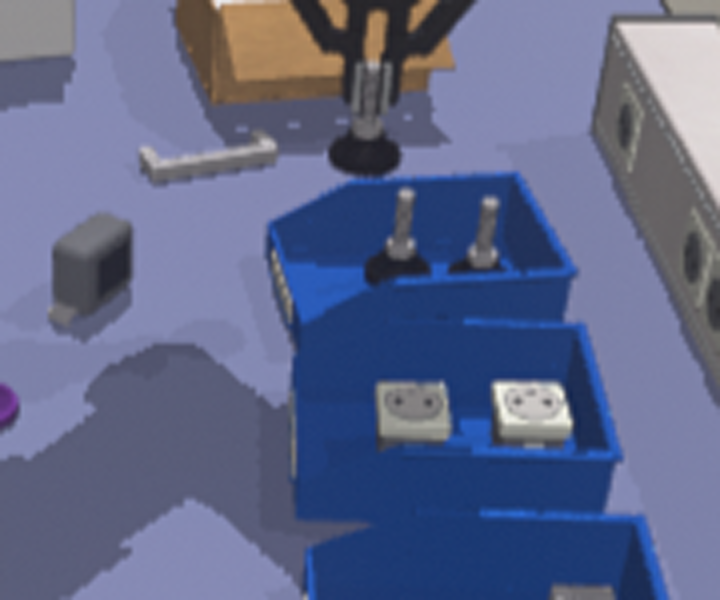

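The first foot stands upright at crop (400,265), and the second hangs straight at (367,150). Lowering it.

Converted, 11.8 cm is 0.118, 11.5 cm is 0.115.

Request:
{"name": "carry_out", "arguments": {
  "commands": [
    [0.005,0.002,0.04,0,0,0,0.5],
    [0.005,0.002,0.08,0,0,0,0.5],
    [0.005,0.002,0.105,0,0,0,0.5],
    [0.005,0.002,0.115,0,0,0,0.5],
    [0.005,0.002,0.118,0,0,0,0.5],
    [0.005,0.002,0.118,0,0,0,0.5],
    [0.005,0.002,0.118,0,0,0,0.5],
    [0.005,0.002,0.118,0,0,0,0.5]
  ]
}}

```text
time_s: 12.92
tool_pos: [597.8, 166.9, 49.3]
tcp_rot: [-0.678, 0.735, -0.0, 0.002]
contact_force: [-0.3, 1.0, -0.9]
opening: 10.6
gripper_force: 39.4
```

Converted, 0.3 cm is 0.003, 0.2 cm is 0.002.

Request:
{"name": "carry_out", "arguments": {
  "commands": [
    [0,0,0.001,0,0,0,0.5],
    [0,0,0.002,0,0,0,0.5],
    [0,0,0.003,0,0,0,0.5],
    [0,0,0.003,0,0,0,0.5],
    [0,0,0.003,0,0,0,0.5]
  ]
}}

```text
time_s: 13.33
tool_pos: [596.6, 166.4, 44.1]
tcp_rot: [-0.678, 0.735, -0.0, -0.0]
contact_force: [-0.6, 0.2, -0.9]
opening: 11.0
gripper_force: 39.4
```

Converted, 0.2 cm is 0.002, 0.1 cm is 0.001.

Request:
{"name": "carry_out", "arguments": {
  "commands": [
    [0,0,0.001,0,0,0,0.5],
    [0,0,0.002,0,0,0,0.5],
    [0,0,0.002,0,0,0,0.5],
    [0,0,0.002,0,0,0,0.5]
  ]
}}

```text
time_s: 13.67
tool_pos: [596.8, 166.4, 42.4]
tcp_rot: [-0.678, 0.735, -0.0, 0.0]
contact_force: [-0.8, -0.2, 3.1]
opening: 10.4
gripper_force: 39.8
```

Converted, -12 cm is -0.12, 0.05 cm is 0.0005.

Request:
{"name": "carry_out", "arguments": {
  "commands": [
    [0,0,0.0005,0,0,0,3.8],
    [0,0,0.0005,0,0,0,3.8],
    [0,0,0.0005,0,0,0,3.8],
    [0,0,0.0005,0,0,0,3.8],
    [0,0,-0.04,0,0,0,3.8],
    [0,0,-0.08,0,0,0,3.8],
    [0,0,-0.12,0,0,0,3.8],
    [0,0,-0.12,0,0,0,3.8]
  ]
}}

```text
time_s: 14.33
tool_pos: [600.8, 168.0, 171.1]
tcp_rot: [-0.679, 0.734, -0.002, 0.006]
contact_force: [1.5, -0.4, 1.2]
opening: 38.2
gripper_force: 0.0
```

```bash
python3 plan.py 508.3,385.5,150,-2.82 508.3,385.5,150,0.32;  python3 -c "
from h import *
c=shot('top'); save(c,'t2.png',(90,70,290,220),3.9)"
```

```text
t 14.33 pos [600.8 168.  171.1] yaw -1.649 q [ 0.59  0.31 -0.2   0.   -1.05 -0.67] op 38.2 gf 0.0 F [ 1.5 -0.4  1.2]
508.3,385.5,150,-2.82 -> [-20.95, 10.95, 2.11] [-0.007, 0.012, 1.171]
508.3,385.5,150,0.32 -> [-20.95, 10.95, 2.11] [-0.013, -0.008, -1.969]
```

View pics/t2.png

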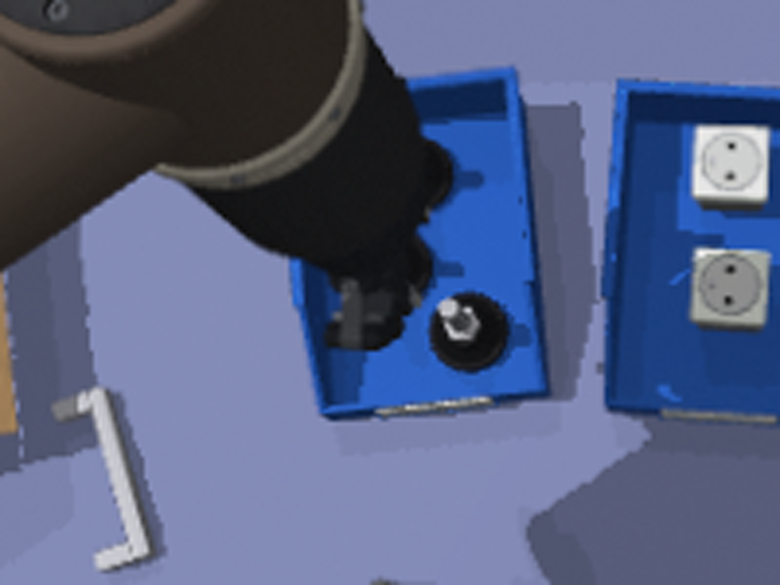

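The second foot stands upright at crop (468,330), clear of the other one, and both sockets are face up. I'll refine the left handle's yaw from its bar edges at (105,388)-(150,555) before picking it up.

```bash
python3 - <<'E'
from m import *
from m import T
def q(x,y,z=14): return onplane(T,(90+x/3.9,70+y/3.9),z)[:2]
# top-face centreline of bar & silhouette
a,b=q(98,397),q(140,552); print(a,b,(a+b)/2,np.arctan2(*(a-b)[::-1]),np.linalg.norm(a-b))
k=seg(T,(142,230,195,315),grey); P=np.array([onplane(T,p,7)[:2] for p in k])
# right(-y)-side bar edge: for each x bin take min y
xs=np.round(P[:,0]/5)*5
E=np.array([(x,P[xs==x][:,1].min()) for x in np.unique(xs)])
E=E[(E[:,0]>465)&(E[:,0]<550)]; f=np.polyfit(E[:,0],E[:,1],1); print('edge slope',np.arctan(f[0]),np.polyval(f,508.3))
k=seg(T,(485,280,550,365),grey); P=np.array([onplane(T,p,7)[:2] for p in k]); xs=np.round(P[:,0]/5)*5
E=np.array([(x,P[xs==x][:,1].max()) for x in np.unique(xs)]); E=E[(E[:,0]>375)&(E[:,0]<450)]; f=np.polyfit(E[:,0],E[:,1],1); print('R edge',np.arctan(f[0]),np.polyval(f,413.5))
E
python3 plan.py 508.3,385.5,150,-2.88
```

```text
[555.22863606 396.70044256] [457.33458031 366.18129639] [506.28160818 381.44086948] 0.30220772635016274 102.54103781021806
edge slope 0.3001583941996051 379.1831821477078
R edge 0.3853308094074672 -189.15211658170543
t 14.38 pos [599.2 167.6 167.4] yaw -1.65 q [ 0.59  0.31 -0.21  0.   -1.04 -0.67] op 37.7 gf 0.0 F [ 0.2 -0.4 -1.1]
508.3,385.5,150,-2.88 -> [-20.99, 10.8, 1.76] [-0.004, 0.009, 1.23]
```

Converted, -21 cm is -0.21, 1.5 cm is 0.015, 1.187 rad is 0.1889.

Request:
{"name": "carry_out", "arguments": {
  "commands": [
    [-0.21,0.108,0.015,0,0,0.1889,4.5],
    [-0.21,0.108,0.015,0,0,0.1889,4.5],
    [-0.21,0.108,0.015,0,0,0.1889,4.5],
    [-0.21,0.108,0.015,0,0,0.1889,4.5],
    [-0.21,0.108,0.015,0,0,0.1889,4.5],
    [-0.21,0.108,0.015,0,0,0.1889,4.5],
    [-0.21,0.108,0.015,0,0,0.1889,4.5],
    [-0.21,0.108,0.015,0,0,0.1889,4.5]
  ]
}}

```text
time_s: 15.05
tool_pos: [504.2, 386.3, 145.9]
tcp_rot: [-0.254, 0.967, -0.0, -0.001]
contact_force: [0.0, -0.7, -0.4]
opening: 44.9
gripper_force: 0.0
```

Converted, 0.187 rad is 0.0298.

Request:
{"name": "carry_out", "arguments": {
  "commands": [
    [0,0,0,0,0,0.0298,4.5],
    [0,0,0,0,0,0.0298,4.5],
    [0,0,0,0,0,0.0298,4.5],
    [0,0,0,0,0,0.0298,4.5]
  ]
}}

```text
time_s: 15.38
tool_pos: [505.5, 384.1, 146.5]
tcp_rot: [-0.165, 0.986, -0.0, -0.0]
contact_force: [0.3, -0.0, -0.1]
opening: 44.7
gripper_force: 0.0
```

```bash
python3 plan.py 508.3,385.5,3,-2.837
```

```text
t 15.38 pos [505.5 384.1 146.5] yaw -2.81 q [ 0.96  0.36 -0.19 -0.   -1.02 -2.2 ] op 44.7 gf 0.0 F [ 0.3 -0.  -0.1]
508.3,385.5,3,-2.837 -> [-0.32, 0.04, 14.35] [-0.0, -0.001, 0.027]
```

Converted, 13.9 cm is 0.139, 13.5 cm is 0.135, 0.027 rad is 0.0043.

Request:
{"name": "carry_out", "arguments": {
  "commands": [
    [-0.002,0.001,0.04,0,0,0.0043,4.5],
    [-0.002,0.001,0.08,0,0,0.0043,4.5],
    [-0.002,0.001,0.12,0,0,0.0043,4.5],
    [-0.002,0.001,0.135,0,0,0.0043,4.5],
    [-0.002,0.001,0.139,0,0,0.0043,4.5],
    [-0.002,0.001,0.139,0,0,0.0043,4.5],
    [-0.002,0.001,0.139,0,0,0.0043,4.5]
  ]
}}

```text
time_s: 15.97
tool_pos: [508.0, 386.5, 9.2]
tcp_rot: [-0.151, 0.988, 0.0, 0.001]
contact_force: [1.2, 0.2, 0.4]
opening: 45.2
gripper_force: 0.0
```

```bash
python3 plan.py 508.3,385.5,3,-2.837; python3 -c "
from h import *
c=shot('side'); save(c,'s3.png',(240,110,360,200),5)"
```

```text
t 15.97 pos [508.  386.5   9.2] yaw -2.838 q [ 0.96  0.51 -0.32  0.   -0.74 -2.22] op 45.2 gf 0.0 F [1.2 0.2 0.4]
508.3,385.5,3,-2.837 -> [0.0, -0.11, 0.62] [0.0, 0.001, -0.001]
```

View pics/s3.png

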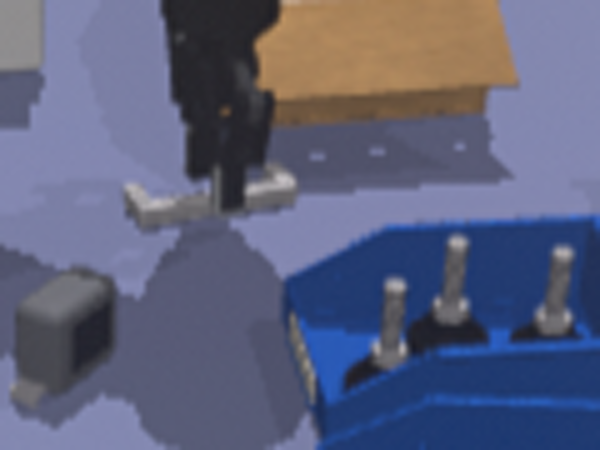

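The near finger is at the middle of the bar, crop (230,190), and all three feet stand upright. I'll lower a little and close.

Converted, 0.3 cm is 0.003.

Request:
{"name": "carry_out", "arguments": {
  "commands": [
    [0,0,0.003,0,0,0,4.5],
    [0,0,0.003,0,0,0,4.5],
    [0,0,0.003,0,0,0,0.6],
    [0,0,0.003,0,0,0,0.6],
    [0,0,0.003,0,0,0,0.6],
    [0,0,0.003,0,0,0,0.6],
    [0,0,0.003,0,0,0,0.6],
    [0,0,0.003,0,0,0,0.6]
  ],
  "force": 60
}}

```text
time_s: 16.68
tool_pos: [507.5, 386.2, 5.9]
tcp_rot: [-0.151, 0.989, 0.0, 0.0]
contact_force: [-1.7, 0.4, 5.3]
opening: 9.7
gripper_force: 59.7
```

```bash
python3 plan.py 508.3,385.5,150,-2.837 638,-198,150,-1.65
```

```text
t 16.68 pos [507.5 386.2   5.9] yaw -2.839 q [ 0.96  0.51 -0.32  0.   -0.74 -2.22] op 9.7 gf 59.7 F [-1.7  0.4  5.3]
508.3,385.5,150,-2.837 -> [-0.07, -0.08, -14.41] [0.0, 0.001, -0.002]
638,-198,150,-1.65 -> [4.96, -59.65, -14.43] [-0.0, 0.001, -1.189]
```

Converted, -59.6 cm is -0.596, -14.4 cm is -0.144, -1.189 rad is -0.1892.

Request:
{"name": "carry_out", "arguments": {
  "commands": [
    [0,0,-0.04,0,0,0,0.6],
    [0,0,-0.08,0,0,0,0.6],
    [0,0,-0.12,0,0,0,0.6],
    [0.05,-0.596,-0.144,0,0,-0.1892,0.6],
    [0.05,-0.596,-0.144,0,0,-0.1892,0.6],
    [0.05,-0.596,-0.144,0,0,-0.1892,0.6],
    [0.05,-0.596,-0.144,0,0,-0.1892,0.6],
    [0.05,-0.596,-0.144,0,0,-0.1892,0.6]
  ]
}}

```text
time_s: 17.35
tool_pos: [551.6, 184.4, 133.5]
tcp_rot: [-0.445, 0.895, 0.0, 0.0]
contact_force: [0.8, -0.3, -0.8]
opening: 9.7
gripper_force: 58.9
```

```bash
python3 plan.py 642,-198,150,-1.648
```

```text
t 17.35 pos [551.6 184.4 133.5] yaw -2.219 q [ 0.66  0.29 -0.33 -0.   -0.95 -1.31] op 9.7 gf 58.9 F [ 0.8 -0.3 -0.8]
642,-198,150,-1.648 -> [25.04, -30.28, -1.66] [0.0, 0.0, -0.571]
```

Converted, -29 cm is -0.29, 24 cm is 0.24, -0.5 rad is -0.0796.

Request:
{"name": "carry_out", "arguments": {
  "commands": [
    [0.24,-0.29,-0.017,0,0,-0.0796,0.6],
    [0.24,-0.29,-0.017,0,0,-0.0796,0.6],
    [0.24,-0.29,-0.017,0,0,-0.0796,0.6],
    [0.24,-0.29,-0.017,0,0,-0.0796,0.6],
    [0.24,-0.29,-0.017,0,0,-0.0796,0.6],
    [0.24,-0.29,-0.017,0,0,-0.0796,0.6],
    [0.24,-0.29,-0.017,0,0,-0.0796,0.6],
    [0.24,-0.29,-0.017,0,0,-0.0796,0.6]
  ]
}}

```text
time_s: 18.02
tool_pos: [623.6, -128.8, 147.9]
tcp_rot: [-0.651, 0.759, 0.0, 0.0]
contact_force: [1.7, 0.3, -1.2]
opening: 10.2
gripper_force: 58.9
```

Request:
{"name": "carry_out", "arguments": {
  "commands": [
    [0,0,0,0,0,0,0.6],
    [0,0,0,0,0,0,0.6]
  ]
}}

```text
time_s: 18.18
tool_pos: [623.4, -129.4, 147.2]
tcp_rot: [-0.649, 0.761, 0.0, -0.0]
contact_force: [-1.1, 0.6, -1.0]
opening: 9.9
gripper_force: 59.0
```

```bash
python3 plan.py 642,-198,150,-1.648
```

```text
t 18.18 pos [ 623.4 -129.4  147.2] yaw -1.729 q [ 0.1   0.36 -0.19 -0.   -1.02 -0.26] op 9.9 gf 59.0 F [-1.1  0.6 -1. ]
642,-198,150,-1.648 -> [6.48, -2.92, -0.28] [0.001, -0.0, -0.081]
```

Converted, 6.5 cm is 0.065, -2.9 cm is -0.029, -0.08 rad is -0.0127.

Request:
{"name": "carry_out", "arguments": {
  "commands": [
    [0.065,-0.029,0,0,0,-0.0127,0.6],
    [0.065,-0.029,0,0,0,-0.0127,0.6],
    [0.065,-0.029,0,0,0,-0.0127,0.6],
    [0.065,-0.029,0,0,0,-0.0127,0.6]
  ]
}}

```text
time_s: 18.52
tool_pos: [642.2, -195.8, 147.1]
tcp_rot: [-0.68, 0.733, 0.0, -0.0]
contact_force: [0.6, 0.3, -1.6]
opening: 10.2
gripper_force: 59.0
```

```bash
python3 plan.py 642,-198,16,-1.648; python3 -c "
from h import *
c=shot('side'); save(c,'s4.png',(290,130,420,310),3.3)"
```

```text
t 18.52 pos [ 642.2 -195.8  147.1] yaw -1.646 q [-0.01  0.41 -0.11 -0.   -1.05 -0.07] op 10.2 gf 59.0 F [ 0.6  0.3 -1.6]
642,-198,16,-1.648 -> [0.22, -0.01, 13.11] [0.001, 0.0, 0.002]
```

View pics/s4.png

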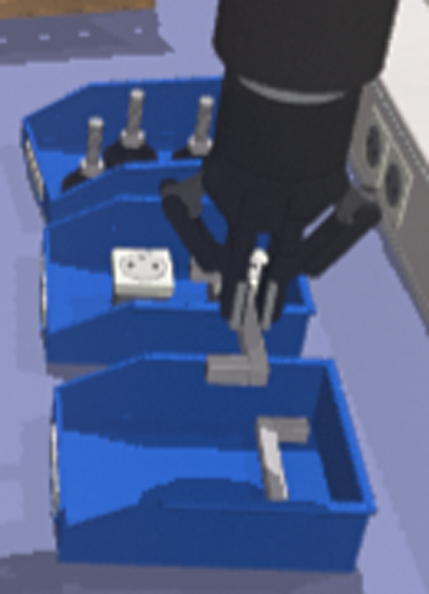

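The handle hangs level, its bar at crop (255,330) parallel to the one in the bin at (270,460), with the legs to the front. I'll lower it.

Converted, 13.1 cm is 0.131, 12.8 cm is 0.128.

Request:
{"name": "carry_out", "arguments": {
  "commands": [
    [0.0015,0,0.04,0,0,0,0.6],
    [0.0015,0,0.08,0,0,0,0.6],
    [0.0015,0,0.115,0,0,0,0.6],
    [0.0015,0,0.128,0,0,0,0.6],
    [0.0015,0,0.131,0,0,0,0.6],
    [0.0015,0,0.131,0,0,0,0.6],
    [0.0015,0,0.131,0,0,0,0.6],
    [0.0015,0,0.131,0,0,0,0.6]
  ]
}}

```text
time_s: 19.23
tool_pos: [644.0, -196.8, 19.5]
tcp_rot: [-0.681, 0.733, -0.001, 0.001]
contact_force: [-0.1, 0.1, -0.6]
opening: 10.0
gripper_force: 59.0
```

Converted, 0.3 cm is 0.003, 0.2 cm is 0.002.

Request:
{"name": "carry_out", "arguments": {
  "commands": [
    [0,0,0.001,0,0,0,0.6],
    [0,0,0.002,0,0,0,0.6],
    [0,0,0.003,0,0,0,0.6],
    [0,0,0.003,0,0,0,0.6],
    [0,0,0.003,0,0,0,0.6]
  ]
}}

```text
time_s: 19.65
tool_pos: [642.2, -197.1, 14.0]
tcp_rot: [-0.68, 0.733, -0.0, 0.0]
contact_force: [0.0, 1.1, -0.9]
opening: 9.7
gripper_force: 59.0
```

Converted, 0.35 cm is 0.0035, 0.3 cm is 0.003.

Request:
{"name": "carry_out", "arguments": {
  "commands": [
    [0,0,0.001,0,0,0,0.6],
    [0,0,0.002,0,0,0,0.6],
    [0,0,0.003,0,0,0,0.6],
    [0,0,0.0035,0,0,0,0.6],
    [0,0,0.0035,0,0,0,0.6]
  ]
}}

```text
time_s: 20.07
tool_pos: [642.1, -197.0, 10.0]
tcp_rot: [-0.68, 0.733, 0.0, -0.0]
contact_force: [-0.8, 1.0, -0.5]
opening: 9.9
gripper_force: 59.0
```

Converted, 0.15 cm is 0.0015, 0.1 cm is 0.001.

Request:
{"name": "carry_out", "arguments": {
  "commands": [
    [0,0,0.0005,0,0,0,0.6],
    [0,0,0.001,0,0,0,0.6],
    [0,0,0.0015,0,0,0,0.6],
    [0,0,0.0015,0,0,0,0.6]
  ]
}}

```text
time_s: 20.4
tool_pos: [642.2, -197.0, 9.9]
tcp_rot: [-0.681, 0.733, -0.0, 0.0]
contact_force: [-3.2, 1.3, 6.8]
opening: 9.9
gripper_force: 60.0
```

Converted, -13 cm is -0.13, -11 cm is -0.11.

Request:
{"name": "carry_out", "arguments": {
  "commands": [
    [0,0,0,0,0,0,2.2],
    [0,0,0,0,0,0,2.2],
    [0,0,0,0,0,0,2.2],
    [0,0,0,0,0,0,2.2],
    [0,0,-0.03,0,0,0,2.2],
    [0,0,-0.07,0,0,0,2.2],
    [0,0,-0.11,0,0,0,2.2],
    [0,0,-0.13,0,0,0,2.2]
  ]
}}

```text
time_s: 21.07
tool_pos: [644.3, -197.6, 144.1]
tcp_rot: [-0.681, 0.733, -0.002, 0.002]
contact_force: [1.2, -0.4, 1.3]
opening: 22.0
gripper_force: 0.0
```

```bash
python3 plan.py 413.5,-196.8,140,-2.757
```

```text
t 21.07 pos [ 644.3 -197.6  144.1] yaw -1.644 q [-0.01  0.41 -0.11  0.   -1.04 -0.07] op 22.0 gf 0.0 F [ 1.2 -0.4  1.3]
413.5,-196.8,140,-2.757 -> [1.61, 23.02, 0.28] [-0.006, 0.002, 1.113]
```

Converted, 23 cm is 0.23, 1.6 cm is 0.016, 1.113 rad is 0.1771.

Request:
{"name": "carry_out", "arguments": {
  "commands": [
    [0.016,0.23,0.003,0,0,0.1771,4.5],
    [0.016,0.23,0.003,0,0,0.1771,4.5],
    [0.016,0.23,0.003,0,0,0.1771,4.5],
    [0.016,0.23,0.003,0,0,0.1771,4.5],
    [0.016,0.23,0.003,0,0,0.1771,4.5],
    [0.016,0.23,0.003,0,0,0.1771,4.5],
    [0.016,0.23,0.003,0,0,0.1771,4.5],
    [0.016,0.23,0.003,0,0,0.1771,4.5]
  ]
}}

```text
time_s: 21.73
tool_pos: [410.4, -196.0, 136.5]
tcp_rot: [-0.243, 0.97, -0.0, 0.001]
contact_force: [0.3, 0.4, 0.2]
opening: 45.5
gripper_force: 0.0
```

Converted, 0.113 rad is 0.018.

Request:
{"name": "carry_out", "arguments": {
  "commands": [
    [0,0,0,0,0,0.018,4.5],
    [0,0,0,0,0,0.018,4.5],
    [0,0,0,0,0,0.018,4.5],
    [0,0,0,0,0,0.018,4.5]
  ]
}}

```text
time_s: 22.07
tool_pos: [411.7, -195.9, 135.8]
tcp_rot: [-0.192, 0.981, 0.0, -0.0]
contact_force: [-0.2, 0.2, 0.3]
opening: 45.1
gripper_force: 0.0
```

```bash
python3 plan.py 413.5,-196.8,5,-2.757
```

```text
t 22.07 pos [ 411.7 -195.9  135.8] yaw -2.754 q [-0.01  0.09 -0.59 -0.   -0.9  -1.17] op 45.1 gf 0.0 F [-0.2  0.2  0.3]
413.5,-196.8,5,-2.757 -> [-0.13, -0.15, 13.08] [0.0, -0.0, 0.003]
```

Converted, 13 cm is 0.13, -0.15 cm is -0.0015.

Request:
{"name": "carry_out", "arguments": {
  "commands": [
    [-0.001,-0.0015,0.04,0,0,0,4.5],
    [-0.001,-0.0015,0.08,0,0,0,4.5],
    [-0.001,-0.0015,0.115,0,0,0,4.5],
    [-0.001,-0.0015,0.126,0,0,0,4.5],
    [-0.001,-0.0015,0.13,0,0,0,4.5],
    [-0.001,-0.0015,0.13,0,0,0,4.5],
    [-0.001,-0.0015,0.13,0,0,0,4.5],
    [-0.001,-0.0015,0.13,0,0,0,4.5]
  ]
}}

```text
time_s: 22.73
tool_pos: [414.3, -197.0, 7.0]
tcp_rot: [-0.191, 0.982, -0.0, 0.001]
contact_force: [0.2, 0.2, -0.2]
opening: 44.6
gripper_force: 0.0
```

```bash
python3 plan.py 413.5,-196.8,5,-2.757; python3 -c "
from h import *
c=shot('side'); save(c,'s5.png',(210,210,410,330),3.9)"
```

```text
t 22.73 pos [ 414.3 -197.     7. ] yaw -2.757 q [-0.01  0.29 -0.73  0.   -0.55 -1.17] op 44.6 gf 0.0 F [ 0.2  0.2 -0.2]
413.5,-196.8,5,-2.757 -> [0.07, 0.05, 0.2] [-0.001, 0.002, 0.0]
```

View pics/s5.png

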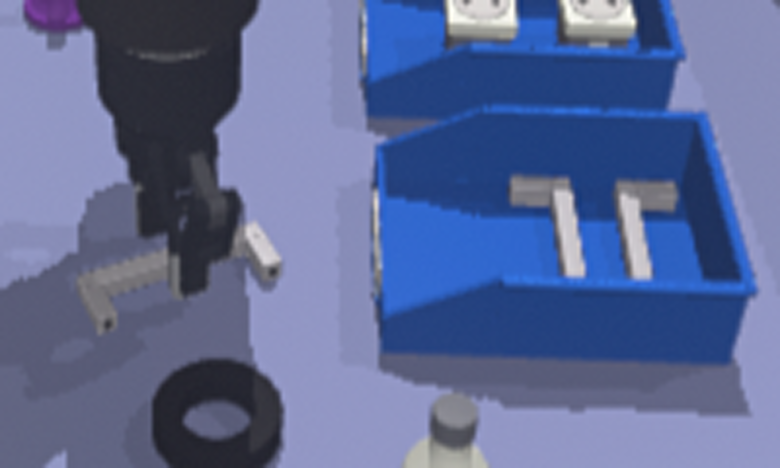

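The first handle lies flat, parallel to the resident one at crop (568,230). The fingers straddle the middle of the second bar at (190,260). Closing.

Converted, 0.1 cm is 0.001.

Request:
{"name": "carry_out", "arguments": {
  "commands": [
    [0,0,0.001,0,0,0,4.5],
    [0,0,0.001,0,0,0,0.6],
    [0,0,0.001,0,0,0,0.6],
    [0,0,0.001,0,0,0,0.6],
    [0,0,0.001,0,0,0,0.6],
    [0,0,0.001,0,0,0,0.6],
    [0,0,0.001,0,0,0,0.6],
    [0,0,0.001,0,0,0,0.6]
  ],
  "force": 60
}}

```text
time_s: 23.45
tool_pos: [413.4, -197.0, 5.4]
tcp_rot: [-0.191, 0.982, -0.0, 0.0]
contact_force: [-1.7, 1.5, 7.5]
opening: 9.9
gripper_force: 58.9
```

```bash
python3 plan.py 570,-193,150,-1.648
```

```text
t 23.45 pos [ 413.4 -197.     5.4] yaw -2.758 q [-0.01  0.29 -0.73  0.   -0.55 -1.17] op 9.9 gf 58.9 F [-1.7  1.5  7.5]
570,-193,150,-1.648 -> [-14.68, -5.5, -14.45] [-0.001, 0.0, -1.11]
```

Converted, -14.7 cm is -0.147, -5.5 cm is -0.055, -1.11 rad is -0.1767.

Request:
{"name": "carry_out", "arguments": {
  "commands": [
    [0,0,-0.04,0,0,0,0.6],
    [0,0,-0.08,0,0,0,0.6],
    [0,0,-0.12,0,0,0,0.6],
    [-0.147,-0.055,-0.144,0,0,-0.1767,0.6],
    [-0.147,-0.055,-0.144,0,0,-0.1767,0.6],
    [-0.147,-0.055,-0.144,0,0,-0.1767,0.6],
    [-0.147,-0.055,-0.144,0,0,-0.1767,0.6],
    [-0.147,-0.055,-0.144,0,0,-0.1767,0.6]
  ]
}}

```text
time_s: 24.12
tool_pos: [576.2, -192.9, 149.5]
tcp_rot: [-0.487, 0.874, -0.001, 0.001]
contact_force: [1.3, 0.1, -0.1]
opening: 10.0
gripper_force: 59.3
```

Converted, -0.48 rad is -0.0764.

Request:
{"name": "carry_out", "arguments": {
  "commands": [
    [0,0,0,0,0,-0.0764,0.6],
    [0,0,0,0,0,-0.0764,0.6],
    [0,0,0,0,0,-0.0764,0.6],
    [0,0,0,0,0,-0.0764,0.6],
    [0,0,0,0,0,-0.0764,0.6],
    [0,0,0,0,0,-0.0764,0.6]
  ]
}}

```text
time_s: 24.62
tool_pos: [569.8, -192.9, 148.6]
tcp_rot: [-0.676, 0.737, 0.0, -0.0]
contact_force: [0.8, -0.4, -0.3]
opening: 9.9
gripper_force: 59.3
```

```bash
python3 plan.py 570,-193,16,-1.648
```

```text
t 24.62 pos [ 569.8 -192.9  148.6] yaw -1.656 q [-0.    0.3  -0.27 -0.   -1.   -0.08] op 9.9 gf 59.3 F [ 0.8 -0.4 -0.3]
570,-193,16,-1.648 -> [0.01, -0.03, 13.26] [0.001, 0.0, -0.008]
```

Converted, 13.3 cm is 0.133, 12.9 cm is 0.129.

Request:
{"name": "carry_out", "arguments": {
  "commands": [
    [0,0,0.04,0,0,0,0.6],
    [0,0,0.08,0,0,0,0.6],
    [0,0,0.115,0,0,0,0.6],
    [0,0,0.129,0,0,0,0.6],
    [0,0,0.133,0,0,0,0.6],
    [0,0,0.133,0,0,0,0.6],
    [0,0,0.133,0,0,0,0.6],
    [0,0,0.133,0,0,0,0.6]
  ]
}}

```text
time_s: 25.28
tool_pos: [571.4, -193.0, 17.6]
tcp_rot: [-0.677, 0.736, -0.001, 0.001]
contact_force: [0.2, 0.1, -0.4]
opening: 10.1
gripper_force: 59.2
```

Converted, 0.4 cm is 0.004, 0.3 cm is 0.003.

Request:
{"name": "carry_out", "arguments": {
  "commands": [
    [0,0,0.001,0,0,0,0.6],
    [0,0,0.002,0,0,0,0.6],
    [0,0,0.003,0,0,0,0.6],
    [0,0,0.004,0,0,0,0.6],
    [0,0,0.004,0,0,0,0.6],
    [0,0,0.004,0,0,0,0.6]
  ]
}}

```text
time_s: 25.78
tool_pos: [570.1, -192.9, 11.9]
tcp_rot: [-0.677, 0.736, -0.0, 0.0]
contact_force: [1.1, 1.5, -1.0]
opening: 10.3
gripper_force: 59.2
```

Converted, 0.25 cm is 0.0025, 0.2 cm is 0.002.

Request:
{"name": "carry_out", "arguments": {
  "commands": [
    [0,0,0.001,0,0,0,0.6],
    [0,0,0.002,0,0,0,0.6],
    [0,0,0.0025,0,0,0,0.6],
    [0,0,0.0025,0,0,0,0.6]
  ]
}}

```text
time_s: 26.12
tool_pos: [570.1, -192.9, 9.5]
tcp_rot: [-0.677, 0.736, -0.0, -0.0]
contact_force: [-0.5, 0.2, 3.1]
opening: 9.3
gripper_force: 59.7
```

Contact. I'll release it, lift, and move clear for a last look.

Converted, -15 cm is -0.15, -11 cm is -0.11.

Request:
{"name": "carry_out", "arguments": {
  "commands": [
    [0,0,0.0005,0,0,0,2.2],
    [0,0,0.0005,0,0,0,2.2],
    [0,0,0.0005,0,0,0,2.2],
    [0,0,0.0005,0,0,0,2.2],
    [0,0,-0.03,0,0,0,2.2],
    [0,0,-0.07,0,0,0,2.2],
    [0,0,-0.11,0,0,0,2.2],
    [0,0,-0.15,0,0,0,2.2]
  ]
}}

```text
time_s: 26.78
tool_pos: [569.6, -192.9, 160.9]
tcp_rot: [-0.678, 0.736, 0.0, -0.0]
contact_force: [1.5, 0.2, -0.9]
opening: 21.8
gripper_force: 0.0
```

Converted, 13 cm is 0.13, -5 cm is -0.05.

Request:
{"name": "carry_out", "arguments": {
  "commands": [
    [0,0.13,-0.05,0,0,0,2.2],
    [0,0.13,-0.05,0,0,0,2.2],
    [0,0.13,-0.05,0,0,0,2.2],
    [0,0.13,-0.05,0,0,0,2.2],
    [0,0.13,-0.05,0,0,0,2.2],
    [0,0.13,-0.05,0,0,0,2.2],
    [0,0.13,-0.05,0,0,0,2.2]
  ]
}}

```text
time_s: 27.37
tool_pos: [440.9, -182.3, 209.5]
tcp_rot: [-0.677, 0.736, -0.0, 0.0]
contact_force: [0.7, -0.7, -0.8]
opening: 21.9
gripper_force: 0.0
```

```bash
python3 plan.py; python3 - <<'E'
from h import *
a=shot('top')['pixels'][75:195,150:460,::-1]; b=shot('side')['pixels'][130:380,210:460,::-1]
r=lambda i,w:cv2.resize(i,(w,int(i.shape[0]*w/i.shape[1])),interpolation=cv2.INTER_CUBIC)
A=r(a,460);B=r(b,340); H=max(A.shape[0],B.shape[0]); P=np.zeros((H,800,3),np.uint8)
P[:A.shape[0],:460]=A; P[:B.shape[0],460:]=B; cv2.imwrite('pics/final.png',P)
E
```

```text
t 27.37 pos [ 440.9 -182.3  209.5] yaw -1.653 q [ 0.02  0.04 -0.44  0.   -1.08 -0.1 ] op 21.9 gf 0.0 F [ 0.7 -0.7 -0.8]
```

View pics/final.png

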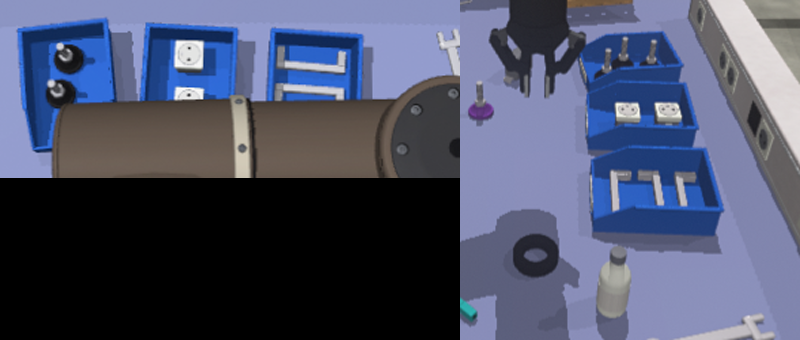

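The side view shows three parallel handles flat in their bin at (615-685,190), two sockets face up at (628,112) and (668,112), and three upright feet at (605-652,55). The glue bottle stands untouched at (615,285) and the gripper is clear, so I'm handing in.

```bash
python3 -c "
from rig import ticket
print(ticket.hand_in())"
```

```text
the job is handed in; nothing more can be done
None
```

I handed the job in at about 27 s: the last pictures show both handles, both feet and the socket insert on the floors of their bins and the glue bottle still upright, though the hand-in returned no verdict.

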